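# Seat the gear puzzle and snap its clamp shut

### The job

Push the green gear puzzle along its bay on the bottom tier until it sits fully home against the step, and then push the red clamp lever over past its dead point until it snaps into lock and the rubber foot holds the puzzle down. Only push with the fingers: grip and lift nothing, and leave the ball, bead, cube and spinner undisturbed.

Things in the scene. Friction and masses are not known exactly. Their poses are not given: they have to be found in the camera images.
- stand: White three-tier stand, fixed, 300 mm wide (its x), 500 mm long (its y), stepping up toward its +y. Origin on the table under the middle of the first step; z up. Bottom tier y -230 to 0 mm, top 30 mm above the table; step face at y = 0; middle tier y 0 to 160 mm, top at 70 mm; top tier y 160 to 270 mm, top at 110 mm.
- bay_stop (a point): Foot of the step face on the bottom tier, at the middle of the bay's closed end. The bay lies from here toward the stand's -y: two beech rails along y, 10 mm high, inner faces 50 mm either side of the middle (stand x = +-50 mm), from the step to y = -200 mm.
- puzzle: Loose green gear puzzle, 0.2 to 0.35 kg: plate 90 (x) x 110 (y) x 18 mm, fixed gears on its -y half up to 33 mm, bare ledge on its +y half. Origin centre of underside, y roughly along the stand's y. Lies between the rails, 45 to 90 mm short of the step. Slides with 1 to 4 N when pushed toward stand +y on its -y edge. Home: +y edge on the step, origin at y = -55 mm in the stand's frame.
- clamp_lever (a joint): Clamp lever angle q, rad. 0 = open; it grows as the lever swings toward the stand's -y, over the bay. The red grip points q - 0.35 rad from vertical toward -y, in the stand's plane x = 0 (open it leans toward +y). Starts at 0 to 0.1. Resists with up to about 0.8 N m until the dead point at 1.05 (springs back if let go before); just past it, about 1.1, it snaps by itself to its stop at 1.45 = locked.
- lever_pivot (a point): Pivot of the lever, axis along the stand's x; at x = 0, y = 30 mm, 100 mm above the table, in a steel bracket on the middle tier (44 mm wide, y 8 to 80 mm, up to z = 111 mm).
- lever_tip (a point): Very end of the lever's red round grip, 115 mm from the pivot. The grip is 16 mm in diameter and runs from 52 to 115 mm from the pivot. It is pushed on the side away from the bay (its +y side when upright, its upper side when locked).
- clamp_foot: Black rubber foot, 16 mm in diameter, sprung, on a steel arm of the lever that swings with it. Origin at the middle of its lower face. Lever open: held up about 118 mm above the bottom tier, and the puzzle passes under it. Lever locked: it bears on the puzzle's ledge with about 3.5 N, 25 mm from the step.
- ball_center (a point): Centre of the orange nubby ball, 60 mm in diameter, lying in a shallow square seat on the top tier; loose, leave alone.
- bead_center (a point): Centre of the clear glass bead, 28 mm in diameter, in a small seat on the top tier; loose, leave alone.
- cube: Beech worry cube, 36 mm; loose on the bottom tier outside one of the rails; origin at the centre of its underside; leave alone.
- spinner: Black three-lobed fidget spinner, 70 mm across, 10 mm high, lying flat on the bottom tier outside the other rail; origin at the centre of its underside; leave alone.
Not all that is in view belongs to the job. Several things have the shape of the puzzle; the one meant has the colours described above.

How it is judged:
By the outcome, as a careful person would: the job done as asked, in the order asked, and still so for the second after the job is handed in, with the robot touching nothing.
It also fails if it takes over 53 s, if anything falls off the work surface, if the arm or the gripper's body presses on something with over 40 N, if the wrist force passes 120 N, or if a joint passes its speed limit or range.

### The arm

A 6-joint arm with a two-finger parallel gripper is mounted at the origin on the work surface. World frame = base frame: x ahead of the robot, y to its left, z up, the work surface at z = 0. Lengths are in m, angles in degrees, forces in N, time in s.
With the tool pointing down it reaches from about 0.25 to 0.775 m from the base axis. Payload 8.9 kg.
Tool frame: the origin (TCP) lies midway between the tips of the shut fingers; the grasp point (between the pads) lies 19 mm behind it; z points along the fingers, y is the direction in which the jaws open and shut (so a half turn about z gives the same grasp; the last joint's range is limited). The gripper opens to 85 mm and grips with 20 to 120 N. Pads are 22 mm wide; open, the fingers measure 114 mm over their backs; the gripper's body (76 mm by 85 mm) begins 54 mm behind the grasp point. The pads swing forward as they close: fully open they stand 13 mm farther back than shut.
Start: joints at [69.253, 16.656, -8.789, 64.555, 0, 82.019], TCP at [0.116, 0.512, 0.231] pointing down, gripper open.
Joint ranges: [-144.48, 144.48], [-52.06, 99.96], [-74.48, 78.29], [-112.23, 115.85], [-86.99, 84.42], [-180, 180]. Speed limits (degrees/s): [127.2, 127.2, 159.86, 180, 180, 180].

### API

Orientations are given as a 3x3 rotation matrix whose columns are the frame's x, y, z axes.
In Python, from workcell import manip gives the robot as it stands.
- The arm moves only by the shell command python3 -m inch 'ROWS' [FORCE]. ROWS is JSON, a list of rows, each an object with "hand": the opening, from 0 (shut) to 1 (fully open); "linear": the shift along the world's x, y, z in mm, a list of three; "turn": the turn, a rotation vector about the world's x, y, z in rad, a list of three. A call has 1 to 12 rows; each row shifts and turns the commanded pose from where the row before left it; what a row does not reach is not made up. A row lasts 1/12 s, in which the tool goes at most 41.7 mm and 7.16 degrees, less where a joint would pass 70% of its speed; a pose out of reach is approached as far as the arm can. A call with a gripper value outside its range is refused whole. The fingers move at their own pace and stop on an object; FORCE is the grip in N (left out, the last holds). Time passes only in rows, so rows that do not move let the fingers close. It gives the time, the measured TCP pose, the force and the opening at its end, in the units of the state.
- manip.read_state(): the state, without advancing time (a new reading comes with each control period).
- manip.grab_frame(name): name is "scene" or "top" or "wrist"; returns (picture, depth): 420x560x3 uint8, blue, green, red; 420x560 float32, m along the optical axis (not along the pixel's ray), 0 where there is no reading.
- manip.calibration(name): a dict with "fx", "fy", "cx", "cy" (pixels), "R" (3x3) and "t" (3): a world point X has camera coordinates R X + t. Camera axes: x right, y down, z forward; pixel columns grow to the right and rows downward; lengths in m; the calibration is good to about 2 mm. A picture is of the moment at which its call begins: read the wrist's pose just before it. calibration takes no time and is no camera call; for the wrist camera it gives the pose at the moment of the call.
- manip.close_job(): hands the job in, once; it reports no verdict.
The state is a dict: "time": time; "joint_pos": joint angles; "dq": joint speeds; "effort": joint torques, N m; "eef_pos": TCP position; "ee_rot": TCP orientation; "wrist_force": force on the tool from outside, world axes, zero at the start; "wrist_torque": the same for the moment, N m; "width": finger opening in m.
Only numpy, scipy, OpenCV 4.12 (cv2) and the standard library are available. Lean on these libraries where they do the work, as an engineer would, in place of code of your own. Each camera call takes 0.05 s, during which the arm holds its last target. There are 200 camera calls.

## Working session

There is one attempt and no reset: what is moved stays moved. The work goes in short steps, Python scripts to look and compute and a shell command to move; the robot and the scene stay as the last step left them, time stands still between calls to the robot, and variables do not carry over. Pictures are saved under pics/ and viewed, about 8 in all and at most 12, crops included, and the job is handed in when it is done.

```bash
mkdir -p pics; ls
python3 - <<'E'
from workcell import manip
import cv2,numpy as np
for n in("scene","top"):
    p,d=manip.grab_frame(n); cv2.imwrite(f"pics/{n}0.png",p); np.save(f"{n}0.npy",d)
    c=manip.calibration(n); print(n,c)
s=manip.read_state(); print(s)
E
```

```text
pics
scene {'fx': 444.7913699427122, 'fy': 444.7913699427122, 'cx': 282.1167242727532, 'cy': 210.91707139952126, 'R': array([[ 0.42320609,  0.90595548, -0.01188581],
       [ 0.57508054, -0.27873285, -0.76914912],
       [-0.70012782,  0.31867329, -0.63895881]]), 't': array([-0.13822428, -0.18613884,  1.50051825])}
top {'fx': 435.7926029355944, 'fy': 435.7926029355944, 'cx': 276.9086065103448, 'cy': 212.36613087082898, 'R': array([[ 0.02605381, -0.99960212,  0.01080733],
       [-0.98484422, -0.02752058, -0.17124393],
       [ 0.17147321, -0.00618198, -0.98516939]]), 't': array([-0.07856607,  0.48618995,  1.00790089])}
{'time': 0.1, 'joint_pos': array([ 6.92555309e+01,  1.66846501e+01, -8.82695204e+00,  6.45567723e+01,
        6.71092829e-04,  8.20187548e+01]), 'dq': array([-0.01890132, -0.08079047,  0.05062539,  0.01412561, -0.03225691,
        0.00965993]), 'effort': array([ 1.85553290e-03, -5.37974846e+01,  3.31919253e+01,  9.31566028e-03,
       -2.02752126e-04,  4.56960933e-06]), 'eef_pos': array([0.11583011, 0.51164364, 0.23079793]), 'ee_rot': array([[-9.75291317e-01,  2.20922289e-01, -4.33642483e-04],
       [ 2.20922644e-01,  9.75290700e-01, -1.11184515e-03],
       [ 1.77296104e-04, -1.18017437e-03, -9.99999288e-01]]), 'wrist_force': array([ 0.79298496, -0.87878499,  0.14154422]), 'wrist_torque': array([-0.07580857, -0.01338505, -0.02520635]), 'width': 0.08536642716930357}
```

View pics/scene0.png

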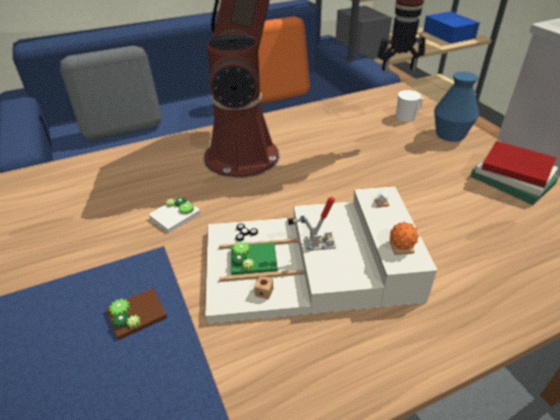

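View pics/top0.png

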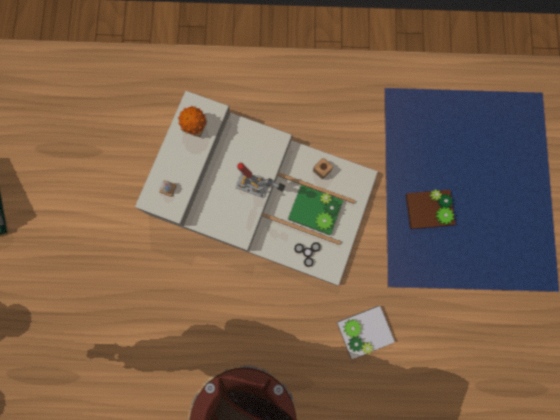

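The scene view shows the stand with the puzzle between the rails and the lever leaning to +y, with the red tip at about (331,202). In the top view the bottom-tier corners are (378,172) and (340,283), the step's top edge runs from (291,135) to (249,250), the puzzle is near (316,208) and the red grip near (243,170).

```bash
cat > h.py <<'E'
from workcell import manip
import cv2,numpy as np
def ray(c,uv,z):
    uv=np.atleast_2d(uv).astype(float); d=np.c_[(uv[:,0]-c['cx'])/c['fx'],(uv[:,1]-c['cy'])/c['fy'],np.ones(len(uv))]@c['R']
    o=-c['R'].T@c['t']; return o+d*((z-o[2])/d[:,2])[:,None]
def cloud(c,d):
    v,u=np.indices(d.shape); P=np.dstack([(u-c['cx'])/c['fx']*d,(v-c['cy'])/c['fy']*d,d])
    return (P-c['t'])@c['R']
def load():
    z=np.load('stand.npz'); return z['R'],z['t']
def tostand(P):
    R,t=load(); return (np.asarray(P)-t)@R
def proj(c,X):
    X=np.atleast_2d(X)@c['R'].T+c['t']; return np.c_[X[:,0]/X[:,2]*c['fx']+c['cx'],X[:,1]/X[:,2]*c['fy']+c['cy']]
E
python3 - <<'E'
from h import *
c=manip.calibration('top'); p=cv2.imread('pics/top0.png'); d=np.load('top0.npy'); W=cloud(c,d)
hsv=cv2.cvtColor(p,cv2.COLOR_BGR2HSV)
roi=np.zeros(d.shape,bool); roi[85:290,130:385]=1
def ab(z,x,y):return [x,y,z]
S=[];Q=[]
# tier-rect via colour+height
for z,y0,y1 in((.03,-230,0),(.07,0,160),(.11,160,270)):
    m=(roi&(abs(W[...,2]-z)<.012)&(hsv[...,1]<70)).astype(np.uint8)
    m=cv2.morphologyEx(m,cv2.MORPH_OPEN,np.ones((3,3)))
    pts=W[m>0][:,:2]*1000
    r=cv2.minAreaRect(pts.astype(np.float32)); print(z,m.sum(),r,W[m>0][:,2].mean())
man=[((378,172),.03,150,-230),((340,283),.03,-150,-230),((291,135),.07,150,0),((249,250),.07,-150,0),((229,108),.11,150,160),((184,223),.11,-150,160),((186,93),.11,150,270),((137,207),.11,-150,270)]
man=[(a,z,-x,y) for a,z,x,y in man]
A=np.array([ray(c,a,z)[0,:2] for a,z,_,_ in man]); B=np.array([[x,y] for *_,x,y in man])/1000.
for s in(1,-1):
    b=B*[s,1]; Ac=A-A.mean(0);bc=b-b.mean(0); U,_,V=np.linalg.svd(bc.T@Ac)
    R=(U@V).T
    t=A.mean(0)-R@b.mean(0); e=A-(b@R.T+t)
    print(s,np.linalg.det(R),R,t,np.abs(e).max(), np.round(e*1000,1).tolist())
    if np.linalg.det(R)>0:
        R3=np.eye(3);R3[:2,:2]=R; np.savez('stand.npz',R=R3,t=np.r_[t,0]); print('yaw',np.degrees(np.arctan2(R[1,0],R[0,0])))
# green, red
g=(roi&(hsv[...,0]>60)&(hsv[...,0]<95)&(hsv[...,1]>120)).astype(np.uint8); n,l,st,ce=cv2.connectedComponentsWithStats(g)
i=1+np.argmax(st[1:,4]); vv,uu=np.where(l==i); P=tostand(ray(c,np.c_[uu,vv],.048))*1000
print('green',st[i],P.min(0),P.max(0), cv2.minAreaRect(P[:,:2].astype(np.float32)))
r=(roi&((hsv[...,0]<6)|(hsv[...,0]>172))&(hsv[...,1]>140)).astype(np.uint8); n,l,st,ce=cv2.connectedComponentsWithStats(r); print(st[1:],ce[1:])
Ws=tostand(W)*1000
for i in range(1,n):
    if st[i,4]>20: q=Ws[l==i]; q=q[np.argsort(q[:,2])]; print('red',q[::max(1,len(q)//8)].round(0).tolist())
E
```

```text
0.03 8580 ((497.8128662109375, -154.69735717773438), (230.54193115234375, 300.3742980957031), 71.09043884277344) 0.029499572507699155
0.07 8037 ((536.3157348632812, -42.53849792480469), (315.81903076171875, 301.8584289550781), 70.76870727539062) 0.06929213426289159
0.11 5221 ((583.2644653320312, 93.63421630859375), (244.0037384033203, 300.7928161621094), 71.11894989013672) 0.1089095917424158
1 -1.0000000000000009 [[-0.9488892   0.31560938]
 [ 0.31560938  0.9488892 ]] [ 0.5336114  -0.05098532] 0.005961017351910763 [[-4.3, 2.6], [5.5, 2.1], [-1.6, 3.9], [2.1, 0.5], [-4.6, 0.4], [4.6, -6.0], [-5.0, -1.0], [3.3, -2.6]]
-1 1.0000000000000009 [[ 0.9488892   0.31560938]
 [-0.31560938  0.9488892 ]] [ 0.5336114  -0.05098532] 0.005961017351910763 [[-4.3, 2.6], [5.5, 2.1], [-1.6, 3.9], [2.1, 0.5], [-4.6, 0.4], [4.6, -6.0], [-5.0, -1.0], [3.3, -2.6]]
yaw -18.397605196054652
green [290 192  35  36 742] [ -43.41294453 -131.18870004   48.        ] [ 41.4784328  -60.78275611  48.        ] ((-0.7190399169921875, -96.17344665527344), (69.95925903320312, 84.63801574707031), 89.15480041503906)
[[238 164   7   8  34]
 [246 171   1   1   1]
 [246 173   1   1   1]
 [248 172   1   1   1]
 [247 174   4   2   4]] [[240.97058824 166.88235294]
 [246.         171.        ]
 [246.         173.        ]
 [248.         172.        ]
 [248.5        174.75      ]]
red [[-5.0, 59.0, 192.0], [-3.0, 62.0, 199.0], [0.0, 63.0, 203.0], [-2.0, 73.0, 205.0], [-4.0, 72.0, 206.0], [5.0, 66.0, 207.0], [2.0, 65.0, 208.0], [3.0, 70.0, 208.0], [-2.0, 68.0, 210.0]]
```

Run:
```python
from h import *
c=manip.calibration('top'); p=cv2.imread('pics/top0.png'); d=np.load('top0.npy')
a=np.radians(71.09-90); R=np.array([[np.cos(a),-np.sin(a),0],[np.sin(a),np.cos(a),0],[0,0,1]])
t=np.array([.4978,-.1547,0])-R@[0,-.115,0]; np.savez('stand.npz',R=R,t=t); print(t,R[:2,:2])
pts=[(-50,0,40),(-50,-200,40),(50,0,40),(50,-200,40),(-150,-230,30),(150,-230,30),(150,0,70),(-150,0,70),(150,160,110),(-150,160,110),(0,69,208),(150,270,110),(-150,270,110)]
big=cv2.resize(p,None,fx=3,fy=3)
for q in pts:
    uv=proj(c,R@(np.array(q)/1000.)+t)[0]; cv2.drawMarker(big,tuple(int(v) for v in uv*3+1),(0,0,255),0,10,1)
cv2.imwrite('pics/ov.png',big[255:855,380:1160])
hsv=cv2.cvtColor(p,cv2.COLOR_BGR2HSV); g=np.zeros(d.shape,np.uint8)
g[180:240,280:350]=((hsv[...,0]>60)&(hsv[...,0]<95)&(hsv[...,1]>120))[180:240,280:350]
vv,uu=np.where(g); P=tostand(ray(c,np.c_[uu,vv],.048))*1000; print(np.percentile(P,[1,99],axis=0))
for y in(-215,-205,105): print(y,((R@[0,y/1000,0]+t)*1000).round(0))
```

```text
[ 0.53506949 -0.04590669  0.        ] [[ 0.94602881  0.32408254]
 [-0.32408254  0.94602881]]
[[ -41.22572589 -166.76611864   48.        ]
 [  41.62507785  -67.08991615   48.        ]]
-215 [ 465. -249.    0.]
-205 [ 469. -240.    0.]
105 [569.  53.   0.]
```

View pics/ov.png

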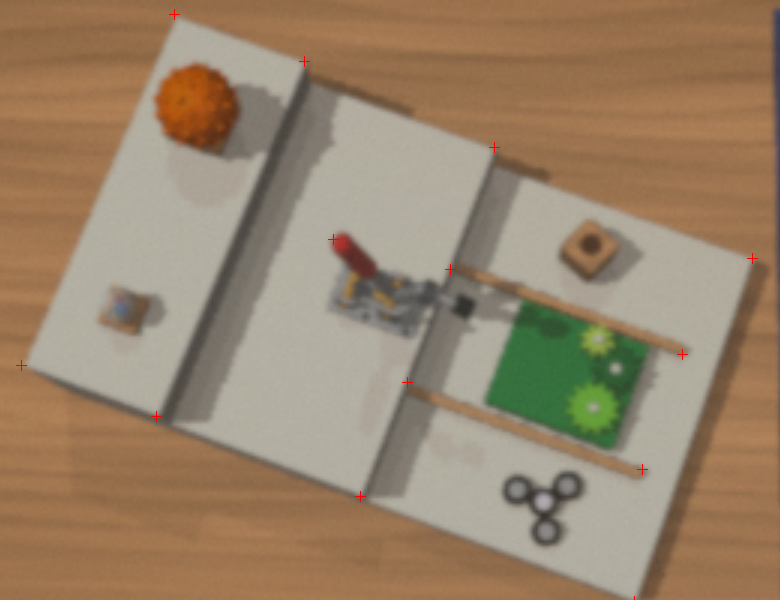

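```bash
python3 -m inch '[{"hand":0.4,"linear":[14.6,-31.4,0],"turn":[0,0,0.061]},{"hand":0.4,"linear":[14.6,-31.4,0],"turn":[0,0,0.061]},{"hand":0.4,"linear":[14.6,-31.4,0],"turn":[0,0,0.061]},{"hand":0.4,"linear":[14.6,-31.4,0],"turn":[0,0,0.061]},{"hand":0.4,"linear":[14.6,-31.4,0],"turn":[0,0,0.061]},{"hand":0.4,"linear":[14.6,-31.4,0],"turn":[0,0,0.061]},{"hand":0.4,"linear":[14.6,-31.4,0],"turn":[0,0,0.061]},{"hand":0.4,"linear":[14.6,-31.4,0],"turn":[0,0,0.061]},{"hand":0.4,"linear":[14.6,-31.4,0],"turn":[0,0,0.061]},{"hand":0.4,"linear":[14.6,-31.4,0],"turn":[0,0,0.061]},{"hand":0.4,"linear":[14.6,-31.4,0],"turn":[0,0,0.061]},{"hand":0.4,"linear":[14.6,-31.4,0],"turn":[0,0,0.061]}]'
```

```text
time: 1.1
eef_pos: [0.2913, 0.1336, 0.2313]
ee_rot: [[-0.872, -0.49, 0.0], [-0.49, 0.872, 0.0], [-0.0, -0.0, -1.0]]
wrist_force: [1.0, -0.5, -0.3]
width: 0.0341
```

The overlay in the top view fits the stand to within about 3 mm. The puzzle's +y edge is at about y = -67 and its -y edge at about -176. On to the bay's open end.

```bash
python3 -m inch '[{"hand":0.4,"linear":[14.5,-31.9,0],"turn":[0,0,0.061]},{"hand":0.4,"linear":[14.5,-31.9,0],"turn":[0,0,0.061]},{"hand":0.4,"linear":[14.5,-31.9,0],"turn":[0,0,0.061]},{"hand":0.4,"linear":[14.5,-31.9,0],"turn":[0,0,0.061]},{"hand":0.4,"linear":[14.5,-31.9,0],"turn":[0,0,0.061]},{"hand":0.4,"linear":[14.5,-31.9,0],"turn":[0,0,0.061]},{"hand":0.4,"linear":[14.5,-31.9,0],"turn":[0,0,0.061]},{"hand":0.4,"linear":[14.5,-31.9,0],"turn":[0,0,0.061]},{"hand":0.4,"linear":[14.5,-31.9,0],"turn":[0,0,0.061]},{"hand":0.4,"linear":[14.5,-31.9,0],"turn":[0,0,0.061]},{"hand":0.4,"linear":[14.5,-31.9,0],"turn":[0,0,0.06]},{"hand":0.4,"linear":[14.5,-31.9,0],"turn":[0,0,0.06]}]'
python3 - <<'E'
from h import *
s=manip.read_state(); print(tostand(s['eef_pos'])*1000, s['eef_pos'], np.degrees(np.arctan2(s['ee_rot'][1,1],s['ee_rot'][0,1])))
c=manip.calibration('wrist'); p,d=manip.grab_frame('wrist'); cv2.imwrite('pics/w1.png',p)
print('cam at',tostand(-c['R'].T@c['t'])*1000)
W=tostand(cloud(c,d))*1000; hsv=cv2.cvtColor(p,cv2.COLOR_BGR2HSV)
g=(hsv[...,0]>60)&(hsv[...,0]<95)&(hsv[...,1]>120)&(abs(W[...,2]-48)<5)
P=W[g]; print(len(P)); 
if len(P): print(np.percentile(P,[.5,99.5],axis=0), cv2.minAreaRect(P[:,:2].astype(np.float32)))
E
```

```text
time: 2.1
eef_pos: [0.4654, -0.2493, 0.2309]
ee_rot: [[-0.323, -0.946, -0.0], [-0.946, 0.323, 0.0], [-0.0, 0.001, -1.0]]
wrist_force: [0.8, 0.2, 1.5]
width: 0.0341
[-1.32759804e-02 -2.14949860e+02  2.30868686e+02] [ 0.46539544 -0.24925114  0.23086869] 161.1484430928277
cam at [   0.89103462 -297.74022853  375.45783006]
3342
[[ -40.2899535  -172.2297836    44.30144629]
 [  46.2548346   -64.90584948   52.09614092]] ((2.978485107421875, -118.43111419677734), (88.15772247314453, 108.54393005371094), 0.09508487582206726)
```

View pics/w1.png

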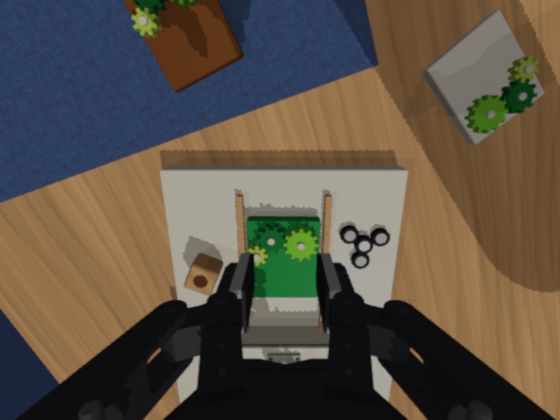

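The wrist view, with image up being stand -y, shows the puzzle between the rails at about (283,257), the cube at (203,273) and the spinner at (363,243), both outside the rails. I'll lower behind the puzzle's -y edge.

```bash
python3 -m inch '[{"hand":0.4,"linear":[0,0,-35],"turn":[0,0,0]},{"hand":0.4,"linear":[0,0,-35],"turn":[0,0,0]},{"hand":0.4,"linear":[0,0,-35],"turn":[0,0,0]},{"hand":0.4,"linear":[0,0,-35],"turn":[0,0,0]},{"hand":0.4,"linear":[0,0,-30],"turn":[0,0,0]},{"hand":0.4,"linear":[0,0,-15],"turn":[0,0,0]},{"hand":0.4,"linear":[0,0,-11],"turn":[0,0,0]},{"hand":0.4,"linear":[0,0,0],"turn":[0,0,0]},{"hand":0.4,"linear":[0,0,0],"turn":[0,0,0]}]'; python3 -m inch '[{"hand":0.4,"linear":[2.6,7.6,0],"turn":[0,0,0]},{"hand":0.4,"linear":[2.6,7.6,0],"turn":[0,0,0]},{"hand":0.4,"linear":[2.6,7.6,0],"turn":[0,0,0]},{"hand":0.4,"linear":[1.6,4.7,0],"turn":[0,0,0]},{"hand":0.4,"linear":[1.6,4.7,0],"turn":[0,0,0]},{"hand":0.4,"linear":[1.6,4.7,0],"turn":[0,0,0]},{"hand":0.4,"linear":[1.6,4.7,0],"turn":[0,0,0]},{"hand":0.4,"linear":[1.6,4.7,0],"turn":[0,0,0]},{"hand":0.4,"linear":[1.6,4.7,0],"turn":[0,0,0]}]'
python3 - <<'E'
from h import *
s=manip.read_state(); print(tostand(s['eef_pos'])*1000, load()[0].T@s['wrist_force'])
p,d=manip.grab_frame('wrist'); c=manip.calibration('wrist'); cv2.imwrite('pics/w2.png',p)
c=manip.calibration('top'); p,d=manip.grab_frame('top'); W=tostand(cloud(c,d))*1000;hsv=cv2.cvtColor(p,cv2.COLOR_BGR2HSV)
g=(hsv[...,0]>60)&(hsv[...,0]<95)&(hsv[...,1]>120)&(abs(W[...,2]-48)<9)&(abs(W[...,0])<60)
P=W[g]; print(len(P),np.percentile(P,[1,99],axis=0))
E
```

```text
time: 2.9
eef_pos: [0.4647, -0.2472, 0.0349]
ee_rot: [[-0.326, -0.946, -0.001], [-0.946, 0.326, 0.001], [-0.0, 0.001, -1.0]]
wrist_force: [1.1, 0.9, 0.1]
width: 0.0342
time: 3.65
eef_pos: [0.4828, -0.1963, 0.0354]
ee_rot: [[-0.326, -0.945, 0.0], [-0.945, 0.326, -0.0], [0.0, -0.0, -1.0]]
wrist_force: [0.1, -1.3, 2.3]
width: 0.0342
[  -0.69784983 -159.21343733   35.37755197] [ 0.51124295 -1.19489508  2.2842446 ]
32 [[  6.1507798  -53.34863061  44.02695758]
 [ 41.72867874 -42.0795811   49.93221507]]
```

```bash
python3 -m inch '[{"hand":0.4,"linear":[1,2.9,0],"turn":[0,0,0]},{"hand":0.4,"linear":[1,2.9,0],"turn":[0,0,0]},{"hand":0.4,"linear":[1,2.9,0],"turn":[0,0,0]},{"hand":0.4,"linear":[1,2.9,0],"turn":[0,0,0]},{"hand":0.4,"linear":[1,2.9,0],"turn":[0,0,0]},{"hand":0.4,"linear":[1,2.9,0],"turn":[0,0,0]},{"hand":0.4,"linear":[1,2.9,0],"turn":[0,0,0]},{"hand":0.4,"linear":[1,2.9,0],"turn":[0,0,0]},{"hand":0.4,"linear":[1,2.9,0],"turn":[0,0,0]},{"hand":0.4,"linear":[1,2.9,0],"turn":[0,0,0]}]'; python3 -m inch '[{"hand":0.4,"linear":[0.5,1.4,0],"turn":[0,0,0]},{"hand":0.4,"linear":[0.5,1.4,0],"turn":[0,0,0]}]'
python3 - <<'E'
from h import *
s=manip.read_state(); print(tostand(s['eef_pos'])*1000, load()[0].T@s['wrist_force'])
E
```

```text
time: 4.58
eef_pos: [0.4927, -0.1673, 0.0353]
ee_rot: [[-0.326, -0.946, -0.0], [-0.946, 0.326, 0.0], [-0.0, 0.0, -1.0]]
wrist_force: [-0.7, -1.7, -0.1]
width: 0.0341
time: 4.75
eef_pos: [0.4937, -0.1646, 0.0353]
ee_rot: [[-0.325, -0.946, 0.0], [-0.946, 0.325, -0.0], [0.0, -0.0, -1.0]]
wrist_force: [-0.7, -0.4, -2.0]
width: 0.0343
[  -0.69157104 -125.65797662   35.32150908] [-0.5643455  -0.66320543 -1.97911783]
```

```bash
for i in 1; do python3 -m inch '[{"hand":0.4,"linear":[0.5,1.4,0],"turn":[0,0,0]},{"hand":0.4,"linear":[0.5,1.4,0],"turn":[0,0,0]}]'; done;  python3 -m inch '[{"hand":0.4,"linear":[0.5,1.4,0],"turn":[0,0,0]},{"hand":0.4,"linear":[0,0,0],"turn":[0,0,0]}]';python3 - <<'E'
from h import *
s=manip.read_state(); print(tostand(s['eef_pos'])*1000, load()[0].T@s['wrist_force'])
E
```

```text
time: 4.92
eef_pos: [0.4946, -0.1619, 0.0353]
ee_rot: [[-0.326, -0.945, -0.0], [-0.945, 0.326, -0.0], [0.0, 0.0, -1.0]]
wrist_force: [-1.3, -1.8, -0.8]
width: 0.0343
time: 5.08
eef_pos: [0.4952, -0.1606, 0.0353]
ee_rot: [[-0.326, -0.946, 0.0], [-0.946, 0.326, -0.0], [0.0, -0.0, -1.0]]
wrist_force: [0.4, -1.3, -0.8]
width: 0.0342
[  -0.52743175 -121.37068608   35.33368426] [ 0.84140117 -1.1004798  -0.80889003]
```

```bash
for i in 1; do python3 -m inch '[{"hand":0.4,"linear":[0.5,1.4,0],"turn":[0,0,0]},{"hand":0.4,"linear":[0,0,0],"turn":[0,0,0]}]'; done;  python3 -m inch '[{"hand":0.4,"linear":[0.5,1.4,0],"turn":[0,0,0]},{"hand":0.4,"linear":[0,0,0],"turn":[0,0,0]}]'
python3 - <<'E'
from h import *
s=manip.read_state(); print(tostand(s['eef_pos'])*1000, load()[0].T@s['wrist_force'])
p,d=manip.grab_frame('scene'); cv2.imwrite('pics/s2.png',cv2.resize(p[180:330,190:440],None,fx=3,fy=3))
p,d=manip.grab_frame('wrist'); cv2.imwrite('pics/w3.png',p)
E
```

```text
time: 5.25
eef_pos: [0.4954, -0.1605, 0.0354]
ee_rot: [[-0.326, -0.945, -0.001], [-0.945, 0.326, -0.003], [0.003, -0.0, -1.0]]
wrist_force: [-2.4, -7.8, -1.5]
width: 0.0343
time: 5.42
eef_pos: [0.4954, -0.1604, 0.0355]
ee_rot: [[-0.327, -0.945, -0.002], [-0.945, 0.327, -0.006], [0.006, -0.0, -1.0]]
wrist_force: [-4.9, -14.2, -0.2]
width: 0.0341
[  -0.38531638 -121.17809092   35.45944094] [ -0.07460504 -15.05154221  -0.22932326]
```

View pics/s2.png

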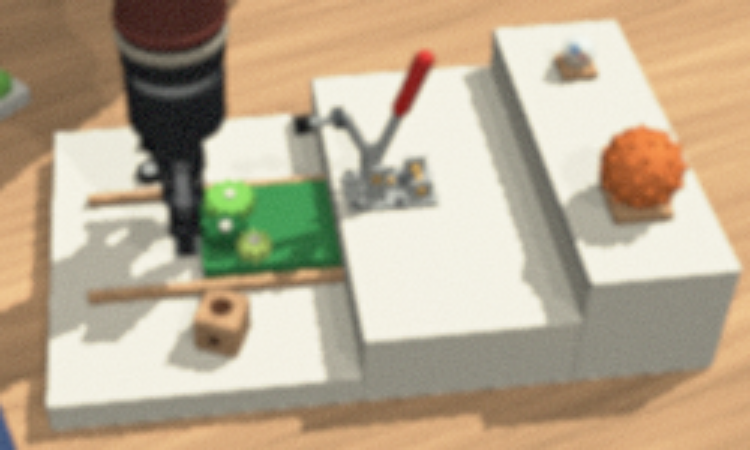

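The puzzle is home: the scene crop shows its edge on the step at about (338,230), and the fingers stalled at 15 N. The clamp foot is up at (303,125), and the cube, ball and bead are untouched. I'll back off, rise over the lever and shut the fingers.

```bash
python3 -m inch '[{"hand":0.4,"linear":[-1.3,-3.8,0],"turn":[0,0,0]},{"hand":0.4,"linear":[-2.6,-7.6,0],"turn":[0,0,0]},{"hand":0.4,"linear":[-2.6,-7.6,0],"turn":[0,0,0]},{"hand":0.4,"linear":[-2.6,-7.6,0],"turn":[0,0,0]},{"hand":0.4,"linear":[0,0,32],"turn":[0,0,0]},{"hand":0,"linear":[0,0,35],"turn":[0,0,0]},{"hand":0,"linear":[0,0,35],"turn":[0,0,0]},{"hand":0,"linear":[0,0,35],"turn":[0,0,0]},{"hand":0,"linear":[0,0,35],"turn":[0,0,0]},{"hand":0,"linear":[0,0,35],"turn":[0,0,0]},{"hand":0,"linear":[0,0,30],"turn":[0,0,0]},{"hand":0,"linear":[0,0,0],"turn":[0,0,0]}]'
python3 - <<'E'
from h import *
s=manip.read_state(); print(tostand(s['eef_pos'])*1000, load()[0].T@s['wrist_force'],s['width'])
c=manip.calibration('top'); p,d=manip.grab_frame('top'); W=tostand(cloud(c,d))*1000;hsv=cv2.cvtColor(p,cv2.COLOR_BGR2HSV)
r=((hsv[...,0]<6)|(hsv[...,0]>172))&(hsv[...,1]>140)&(abs(W[...,0])<40)&(W[...,2]>150)&(abs(W[...,1]-60)<60)
print('red top',W[r].mean(0),W[r].max(0),W[r].min(0))
c=manip.calibration('wrist'); p,d=manip.grab_frame('wrist'); W=tostand(cloud(c,d))*1000;hsv=cv2.cvtColor(p,cv2.COLOR_BGR2HSV)
g=(hsv[...,0]>60)&(hsv[...,0]<95)&(hsv[...,1]>120)&(abs(W[...,2]-48)<5)&(abs(W[...,0])<60)
P=W[g]; print(len(P),np.percentile(P,[.5,99.5],axis=0))
cv2.imwrite('pics/w4.png',p)
E
```

```text
time: 6.52
eef_pos: [0.4891, -0.186, 0.2783]
ee_rot: [[-0.326, -0.945, 0.008], [-0.945, 0.326, -0.004], [0.001, -0.009, -1.0]]
wrist_force: [0.4, 0.0, -0.3]
width: 0.0001
[   1.91139626 -147.45391167  278.34866599] [ 0.34290267  0.11921015 -0.33738784] 9.726062097742188e-05
red top [ -1.795393    60.56166782 202.62590868] [  4.06289234  67.679897   210.85558501] [ -6.78163637  48.02551036 171.30864057]
2062 [[ -40.28699124 -110.49067102   43.31808633]
 [  47.0078124    -7.43226135   52.21341502]]
```

```bash
python3 -m inch '[{"hand":0,"linear":[8.3,24.2,0],"turn":[0,0,0]},{"hand":0,"linear":[8.3,24.2,0],"turn":[0,0,0]},{"hand":0,"linear":[8.3,24.2,0],"turn":[0,0,0]},{"hand":0,"linear":[8.3,24.2,0],"turn":[0,0,0]},{"hand":0,"linear":[8.3,24.2,0],"turn":[0,0,0]},{"hand":0,"linear":[8.3,24.2,0],"turn":[0,0,0]},{"hand":0,"linear":[8.3,24.2,0],"turn":[0,0,0]},{"hand":0,"linear":[8.3,24.2,0],"turn":[0,0,0]},{"hand":0,"linear":[8.3,24.2,0],"turn":[0,0,0]},{"hand":0,"linear":[8.3,24.2,0],"turn":[0,0,0]},{"hand":0,"linear":[0,0,0],"turn":[0,0,0]}]'
python3 - <<'E'
from h import *
s=manip.read_state(); print(tostand(s['eef_pos'])*1000, load()[0].T@s['wrist_force'],s['ee_rot'])
c=manip.calibration('wrist'); p,d=manip.grab_frame('wrist'); W=tostand(cloud(c,d))*1000;hsv=cv2.cvtColor(p,cv2.COLOR_BGR2HSV)
r=((hsv[...,0]<6)|(hsv[...,0]>172))&(hsv[...,1]>140)&(abs(W[...,0])<40)&(W[...,2]>140)&(abs(W[...,1]-60)<60)
print(r.sum(),W[r].mean(0),W[r].max(0),W[r].min(0))
cv2.imwrite('pics/w5.png',p)
E
```

```text
time: 7.53
eef_pos: [0.5701, 0.061, 0.2703]
ee_rot: [[-0.323, -0.946, -0.002], [-0.946, 0.323, 0.002], [-0.001, 0.003, -1.0]]
wrist_force: [-0.6, 0.0, 0.7]
width: -0.0003
[ -1.52728144 112.46362403 270.30360226] [-0.55274067 -0.13876275  0.68866242] [[-3.22748904e-01 -9.46481451e-01 -2.45123745e-03]
 [-9.46484337e-01  3.22745703e-01  1.61620742e-03]
 [-7.38583993e-04  2.84168703e-03 -9.99995690e-01]]
790 [  2.3018157   55.75171627 196.41119394] [ 21.39057216 100.56040534 414.79706339] [ -5.15339865  29.59247956 149.9561623 ]
```

View pics/w5.png

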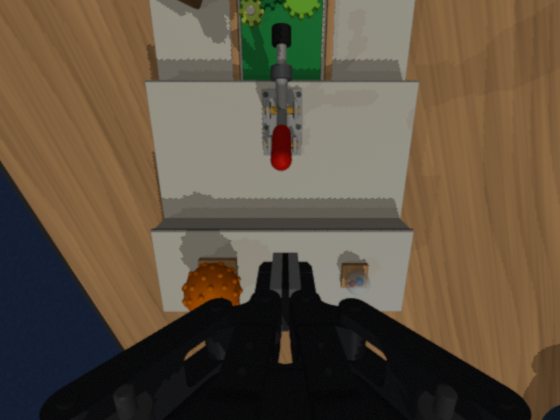

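The wrist view shows the red grip at (281,150), in line with the shut fingers, and the foot over the bay at (281,35). The ball is at (212,290) and the bead at (356,280), both clear to the sides. I'll descend behind the lever and push toward -y.

```bash
python3 -m inch '[{"hand":0,"linear":[1,0,-35],"turn":[0,0,0]},{"hand":0,"linear":[0,0,-35],"turn":[0,0,0]},{"hand":0,"linear":[0,0,-34],"turn":[0,0,0]},{"hand":0,"linear":[0,0,0],"turn":[0,0,0]}]'; python3 -m inch '[{"hand":0,"linear":[-2.6,-7.6,0],"turn":[0,0,0]},{"hand":0,"linear":[-2.6,-7.6,0],"turn":[0,0,0]},{"hand":0,"linear":[-2.6,-7.6,0],"turn":[0,0,0]},{"hand":0,"linear":[-2.6,-7.6,0],"turn":[0,0,0]},{"hand":0,"linear":[-2.6,-7.6,0],"turn":[0,0,0]},{"hand":0,"linear":[-2.6,-7.6,0],"turn":[0,0,0]},{"hand":0,"linear":[-2.6,-7.6,0],"turn":[0,0,0]},{"hand":0,"linear":[-2.6,-7.6,0],"turn":[0,0,0]}]'
python3 - <<'E'
from h import *
s=manip.read_state(); print(tostand(s['eef_pos'])*1000, load()[0].T@s['wrist_force'])
E
```

```text
time: 7.92
eef_pos: [0.566, 0.0567, 0.1614]
ee_rot: [[-0.326, -0.945, -0.012], [-0.945, 0.326, 0.0], [0.004, 0.011, -1.0]]
wrist_force: [-1.4, 0.6, -0.8]
width: 0.0001
time: 8.58
eef_pos: [0.5507, -0.0035, 0.1691]
ee_rot: [[-0.325, -0.946, 0.002], [-0.946, 0.325, 0.001], [-0.002, -0.002, -1.0]]
wrist_force: [2.9, 7.8, 6.4]
width: 0.0
[  1.05465524  45.21255339 169.06426222] [0.23859087 8.30273422 6.43732949]
```

```bash
python3 -m inch '[{"hand":0,"linear":[-2,-6,-0.5],"turn":[0,0,0]},{"hand":0,"linear":[-2,-6,-0.5],"turn":[0,0,0]},{"hand":0,"linear":[-2,-6,-0.5],"turn":[0,0,0]},{"hand":0,"linear":[-2,-6,-0.5],"turn":[0,0,0]},{"hand":0,"linear":[-2,-6,-0.5],"turn":[0,0,0]},{"hand":0,"linear":[-2,-6,0],"turn":[0,0,0]},{"hand":0,"linear":[-2,-6,0],"turn":[0,0,0]},{"hand":0,"linear":[-2,-6,0],"turn":[0,0,0]},{"hand":0,"linear":[-2,-6,0],"turn":[0,0,0]}]'
python3 - <<'E'
from h import *
s=manip.read_state(); print(tostand(s['eef_pos'])*1000, load()[0].T@s['wrist_force'])
E
```

```text
time: 9.33
eef_pos: [0.5316, -0.0581, 0.1657]
ee_rot: [[-0.326, -0.945, -0.001], [-0.945, 0.326, -0.001], [0.001, 0.001, -1.0]]
wrist_force: [0.7, -0.1, 0.0]
width: 0.0
[  0.62752581 -12.68369808 165.66697217] [0.66790769 0.08700148 0.00141111]
```

```bash
python3 -m inch '[{"hand":0,"linear":[0,0,0],"turn":[0,0,0]},{"hand":0,"linear":[0,0,0],"turn":[0,0,0]},{"hand":0,"linear":[0,0,0],"turn":[0,0,0]}]'
python3 - <<'E'
from h import *
s=manip.read_state(); print(tostand(s['eef_pos'])*1000, load()[0].T@s['wrist_force'])
c=manip.calibration('scene');p,d=manip.grab_frame('scene'); cv2.imwrite('pics/s3.png',cv2.resize(p[180:330,190:440],None,fx=3,fy=3))
W=tostand(cloud(c,d))*1000;hsv=cv2.cvtColor(p,cv2.COLOR_BGR2HSV)
r=((hsv[...,0]<6)|(hsv[...,0]>172))&(hsv[...,1]>140)&(abs(W[...,0])<40)&(W[...,2]>100)&(abs(W[...,1])<110)
print(r.sum(),W[r].max(0),W[r].min(0))
E
```

```text
time: 9.58
eef_pos: [0.5321, -0.0574, 0.1658]
ee_rot: [[-0.326, -0.945, -0.0], [-0.945, 0.326, -0.0], [0.0, 0.0, -1.0]]
wrist_force: [0.2, -0.0, -0.0]
width: -0.0001
[  0.93504769 -11.84075392 165.78487487] [ 0.14611614  0.04019631 -0.00304555]
332 [ 39.92453772  36.15039732 619.2971919 ] [-38.97299052 -68.75306915 129.27001393]
```

View pics/s3.png

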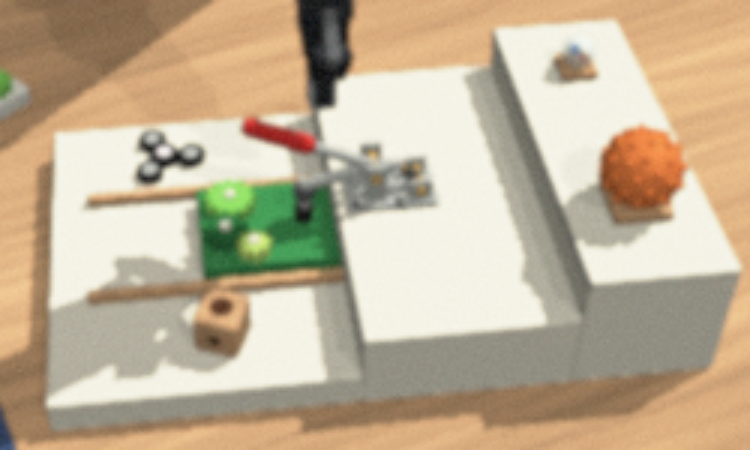

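The lever is over, with the red grip from (250,127) to (315,143), and the foot is on the ledge at (303,205). I'll retreat straight up and check the angle.

```bash
python3 -m inch '[{"hand":0,"linear":[0,0,20],"turn":[0,0,0]},{"hand":0,"linear":[0,0,30],"turn":[0,0,0]},{"hand":0,"linear":[0,0,30],"turn":[0,0,0]},{"hand":0,"linear":[8,24,20],"turn":[0,0,0]},{"hand":0,"linear":[8,24,0],"turn":[0,0,0]},{"hand":0,"linear":[8,24,0],"turn":[0,0,0]},{"hand":0,"linear":[0,0,0],"turn":[0,0,0]},{"hand":0,"linear":[0,0,0],"turn":[0,0,0]},{"hand":0,"linear":[0,0,0],"turn":[0,0,0]}]'
python3 - <<'E'
from h import *
s=manip.read_state(); print(tostand(s['eef_pos'])*1000, load()[0].T@s['wrist_force'])
p0=cv2.imread('pics/scene0.png')
for n in('scene','wrist'):
    c=manip.calibration(n);p,d=manip.grab_frame(n); cv2.imwrite(f'pics/end_{n}.png',p)
    W=tostand(cloud(c,d))*1000;hsv=cv2.cvtColor(p,cv2.COLOR_BGR2HSV)
    r=((hsv[...,0]<6)|(hsv[...,0]>172))&(hsv[...,1]>140)&(abs(W[...,0])<25)&(W[...,2]>100)&(W[...,2]<200)&(abs(W[...,1]+30)<70)
    P=W[r]; a=np.polyfit(P[:,1],P[:,2],1); print(n,r.sum(),'y range',P[:,1].min(),P[:,1].max(),'q~',.35+np.pi/2+np.arctan(a[0]))
    g=(hsv[...,0]>60)&(hsv[...,0]<95)&(hsv[...,1]>120)&(abs(W[...,2]-48)<5)&(abs(W[...,0])<60)&(W[...,1]>-200)
    print('green y',np.percentile(W[g][:,1],[.5,99.5]))
    if n=='scene':
        df=cv2.absdiff(p,p0).max(2)
        for k,(x,y) in dict(ball=(404,236),bead=(381,200),cube=(264,287),spin=(246,231)).items(): print(k,df[y-9:y+10,x-10:x+11].mean())
E
```

```text
time: 10.38
eef_pos: [0.556, 0.0148, 0.2656]
ee_rot: [[-0.325, -0.946, -0.001], [-0.946, 0.325, -0.0], [0.001, 0.0, -1.0]]
wrist_force: [-0.1, -0.1, -0.8]
width: -0.0002
[9.27849759e-02 6.41765137e+01 2.65556796e+02] [-0.08142291 -0.15442143 -0.76355643]
scene 111 y range -68.80267127944653 -18.469630688757324 q~ 1.4693023832056868
green y [-107.07819418   -3.80574103]
ball 7.9298245614035086
bead 7.87218045112782
cube 17.528822055137844
spin 7.553884711779449
wrist 1203 y range -72.02548310495312 -17.409467512844362 q~ 1.4746700292596797
green y [-109.1920086    -2.18537628]
```

View pics/end_wrist.png

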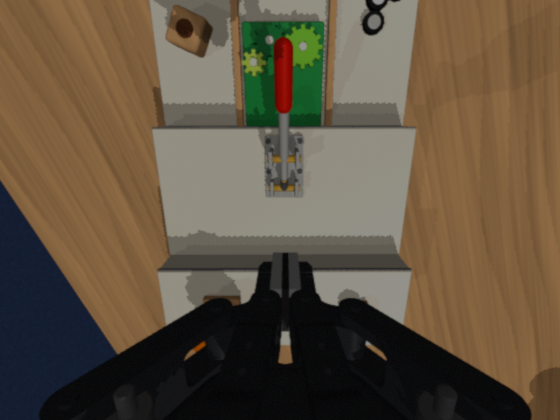

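The wrist view shows the grip folded over the bay from (283,45) to (283,112), with the puzzle against the step. The cube's picture difference of 17.5 is higher than the others, so I'll compare its position before and after.

Run:
```python
import cv2
a=cv2.imread('pics/scene0.png');b=cv2.imread('pics/end_scene.png')
for k,(x,y) in dict(cube=(264,287),spin=(246,231),ball=(404,236),bead=(381,200)).items():
    r=cv2.matchTemplate(cv2.cvtColor(b[y-20:y+21,x-22:x+23],6),cv2.cvtColor(a[y-11:y+12,x-12:x+13],6),cv2.TM_CCOEFF_NORMED); m=cv2.minMaxLoc(r); print(k,m[1],m[3][0]-10,m[3][1]-9)
cv2.imwrite('pics/cube.png',cv2.resize(cv2.hconcat([a[255:320,220:310],b[255:320,220:310]]),None,fx=4,fy=4))
```

```text
cube 0.9038724899291992 0 0
spin 0.9972283244132996 0 0
ball 0.994719922542572 0 0
bead 0.9984666705131531 0 0
```

View pics/cube.png

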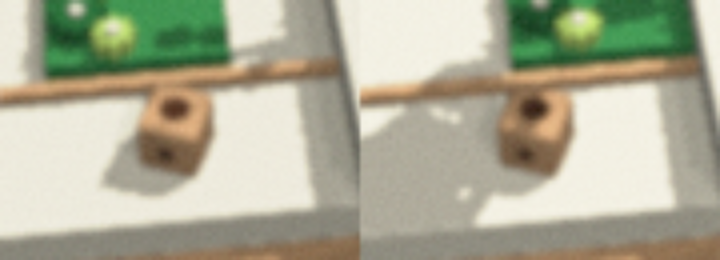

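The cube sits in the same place in both crops; only the arm's shadow on it differs. I'll hand in.

```bash
python3 -c "
from workcell import manip
print(manip.close_job())"
```

```text
the job is handed in; nothing more can be done
None
```

The puzzle is home against the step and the clamp lever is locked, with the rubber foot on the puzzle's ledge. I handed the job in at about 10.5 s of the 53 s allowed.

- **Puzzle:** I pushed it along the bay with the part-open fingers until they stalled against the step at 15 N. In the last pictures its edges measured about y = -109 and -2 to -4 mm, consistent with home.
- **Lever:** I pushed it toward -y with the shut fingers. It went over its dead point and snapped, and the finger force fell to zero. From two cameras the angle came out at about 1.47 rad, against a stop at 1.45, and the foot is seen on the ledge. The 3.5 N hold-down force itself was not measured.
- **Ball, bead, cube and spinner:** Image matching showed no shift for any of them. The cube matched less well (0.90, the others 0.99 or better); the side-by-side crops show it in the same place with the arm's shadow on it.
- **Robot:** It ended clear above the stand, touching nothing, with the wrist force within noise.

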